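# Load a shim rack and hardware crate for a binding build

## Robot

A 6-joint arm with a two-finger parallel gripper is mounted at the origin on the work surface. World frame = base frame: x ahead of the robot, y to its left, z up, the work surface at z = 0. Lengths are in m, angles in rad, forces in N, time in s.
With the tool pointing down it reaches from about 0.325 to 0.775 m from the base axis. Payload 5.5 kg.
Tool frame: the origin (TCP) lies at the very end of the fingers, on their centre line; the grasp point (between the pads) lies behind it (manip.grasp_offset is the z of the grasp point in the tool frame, in m); z points along the fingers, y is the line along which they close (so a half turn about z gives the same grasp; the last joint's range is limited). The gripper opens to 85 mm and grips with 20 to 120 N. Pads are 22 mm wide; open, the fingers measure 114 mm over their backs; the gripper's body (76 mm by 85 mm) begins 54 mm behind the grasp point. The pads swing forward as they close: fully open they stand 13 mm farther back than shut.
Start: joints at [-1.233, 0.091, 1.231, -0, 1.82, -0.057], TCP at [0.231, -0.554, 0.193] pointing down, gripper open.
Joint ranges: [-2.87, 2.87], [-0.86, 2.18], [0.17, 2.46], [-1.51, 4.65], [0.06, 2.69], [-2.65, 2.65]. Speed limits (rad/s): [2.57, 2.57, 3.01, 3.14, 3.14, 3.14].

## Interface

Orientations are given as a unit quaternion [w, x, y, z].
In Python, from cell import manip gives the robot as it stands. The module is installed in compiled form; this text tells all that it offers.
- The arm moves only by the tool move_arm, never from a script. Its argument "series" is a list that holds one entry, the list of rows, each a list of 5 numbers: the opening, from 0 (shut) to 1 (fully open), then the shift along the tool's x, y, z normalised to -1 to 1, where 1 is 500 mm, then the turn about the tool's z normalised to -1 to 1, where 1 is 45 degrees. A call has 1 to 20 rows; each row shifts and turns the commanded pose from where the row before left it, along the tool's axes as they then stand; what a row does not reach is not made up. A row lasts 1/10 s, in which the tool goes at most 50 mm and 8.59 degrees, less where a joint would pass 70% of its speed; a pose out of reach is approached as far as the arm can. A call with a number of a shift or a turn outside -1 to 1 is refused whole. A call with a gripper value outside its range is refused whole. The fingers move at their own pace and stop on an object; the grip force is fixed at half the most. Time passes only in rows, so rows that do not move let the fingers close. It gives the time, the measured TCP pose, the force, the opening and the grip force at its end, in the units of the state.
- manip.get_state(): the state, without advancing time (a new reading comes with each control period).
- manip.get_image(name): name is "scene" or "top" or "wrist"; returns the picture (420x560x3 uint8, red, green, blue); there is no depth.
- manip.camera_params(name): a dict with "mtx" (3x3 intrinsics, pixels), "R" (3x3) and "t" (3): a world point X has camera coordinates R X + t; the wrist camera has in their place "hand_eye" (4x4, takes a point from camera to tool coordinates, whose origin is the TCP and whose axes are the flange's). Camera axes: x right, y down, z forward; pixel columns grow to the right and rows downward; lengths in m; the calibration is good to about 2 mm. A picture is of the moment at which its call begins: read the wrist's pose just before it. camera_params takes no time and is no camera call.
- manip.close_job(): hands the job in; it is judged then, once.
The state is a dict: "time_s": time; "joints": joint angles; "joint_velocities": joint speeds; "effort": joint torques, N m; "tool_pos": TCP position; "eef_rot": TCP orientation; "contact_force": force on the tool from outside, world axes, zero at the start; "torque": the same for the moment, N m; "finger_gap": opening from 0.0 (shut) to 1.0 (fully open); "grip_force": force on a finger pad.
Only numpy, scipy, OpenCV 4.12 (cv2) and the standard library are available. Lean on these libraries where they do the work, as an engineer would, in place of code of your own. Each camera call takes 0.05 s, during which the arm holds its last target. There are 200 camera calls.

## Task

Make up the parts for a snowboard-binding build: draw the keeper bar of the grey rack right back, stand every black shim from the yellow tray on edge in the rack, one to a slot and right down to its floor, and only when all of them stand there slide the keeper fully home over them. Also set every steel tin upright on the floor of the wooden crate, one to a cell, at whatever point suits you; any slot or cell will do, and leave the screwdriver, the bottle and the tape roll alone.

Things in the scene. Friction and masses are not known exactly. Their poses are not given: they have to be found in the camera images.
- rack: grey plastic shim rack, fixed to the bench, 195 mm long (its y) by 86 mm (its x), 32 mm high, with four parallel slots side by side along its y; origin under the middle of the slots; the slots run along its x. Each slot is 13 mm wide (y), 64 mm long (x), with closed ends and rounded lips; slot floor 8 mm above the bench, 24 mm deep, 46 mm from slot to slot
- slot0 (a point): middle of the floor of a rack slot (8 mm above the bench), at y = -69 mm of the rack; axes as the rack's
- slot1 (a point): middle of the floor of a rack slot (8 mm above the bench), at y = -23 mm of the rack; axes as the rack's
- slot2 (a point): middle of the floor of a rack slot (8 mm above the bench), at y = 23 mm of the rack; axes as the rack's
- slot3 (a point): middle of the floor of a rack slot (8 mm above the bench), at y = 69 mm of the rack; axes as the rack's
- keeper (a joint): aluminium keeper bar of the rack, in m: 218 mm along the rack's y, 16 mm wide, underside 78 and top 88 mm above the bench, on two legs just outside the rack's ends; slides along the rack's x. 0 = home, across the middle of the slots (6 mm over a seated shim); 0.085 = drawn right back in the rack's +x, clear of the slots. A few newtons move it; it stays where left
- keeper_grip (a point): grip point in the black upright fin in the middle of the keeper bar: fin 12 mm thick (rack's x), 50 mm wide (rack's y), from 88 to 128 mm above the bench; point 112 mm above the bench; axes as the rack's; moves with the keeper
- tray: yellow plastic supply tray, fixed to the bench, 178 mm long (its x), 76 mm wide (its y), 26 mm high (side walls 28 mm), with four loose grooves 16 mm wide, 46 mm apart in a row along its x (at -69, -23, 23, 69 mm), each running along its y; groove floor 6 mm above the bench; origin under its middle. The shims start in it
- shim0: canting shim, a flat black plate with two grey screw slots, 56 mm long (its x), 9 mm thick (its y), 64 mm high (its z), 50 g, on edge; origin in the middle of its underside. May be absent
- shim1: canting shim, a flat black plate with two grey screw slots, 56 mm long (its x), 9 mm thick (its y), 64 mm high (its z), 50 g, on edge; origin in the middle of its underside. May be absent
- shim2: canting shim, a flat black plate with two grey screw slots, 56 mm long (its x), 9 mm thick (its y), 64 mm high (its z), 50 g, on edge; origin in the middle of its underside. May be absent
- shim3: canting shim, a flat black plate with two grey screw slots, 56 mm long (its x), 9 mm thick (its y), 64 mm high (its z), 50 g, on edge; origin in the middle of its underside. May be absent
- crate: dark wooden crate, fixed to the bench, 242 mm long (its x), 84 mm wide (its y), walls 5 mm thick and 20 mm high, two dividers making three cells in a row along its x, each about 74 by 74 mm; inner floor 5 mm above the bench; origin under its middle
- cell0 (a point): middle of the floor of a crate cell (5 mm above the bench), at x = -79 mm of the crate
- cell1 (a point): middle of the floor of a crate cell (5 mm above the bench), at x = 0 mm of the crate
- cell2 (a point): middle of the floor of a crate cell (5 mm above the bench), at x = 79 mm of the crate
- tin0: round steel hardware tin with a paper band, 60 mm in diameter, 52 mm high, 0.18 kg, standing on the bench; origin in the middle of its underside, z up. May be absent
- tin1: round steel hardware tin with a paper band, 60 mm in diameter, 52 mm high, 0.18 kg, standing on the bench; origin in the middle of its underside, z up. May be absent
- tin2: round steel hardware tin with a paper band, 60 mm in diameter, 52 mm high, 0.18 kg, standing on the bench; origin in the middle of its underside, z up. May be absent
- screwdriver: red-handled screwdriver lying beyond the work; a bystander
- oil_bottle: small white bottle, 52 mm in diameter, 130 mm high; a bystander
- tape_roll: roll of tape, 90 mm in diameter, 24 mm high; a bystander
Things that resemble listed ones, but are neither listed nor needed, are in the scene too. Leave any orange or purple look-alike of the shim2 alone.

How it is judged:
By the outcome, as a careful person would: the job done as asked, in the order asked, and still so for the second after the job is handed in, with the robot touching nothing.
Of shim0, shim1, shim2, shim3 only 3 to 4 are there at a start; the rules pass over those that are not, and their reading is None.
Of tin0, tin1, tin2 only 2 to 3 are there at a start; the rules pass over those that are not, and their reading is None.
At some moment in a run one of tin0, tin1, tin2 may be knocked a few centimetres aside while the robot is not near it.
It also fails if it takes over 210 s, if anything falls off the work surface, if the arm or the gripper's body presses on something with over 40 N, if the wrist force passes 120 N, or if a joint passes its speed limit or range.

## Working session

There is one attempt and no reset: what is moved stays moved. The work goes in short steps, Python scripts to look and compute and a tool call to move; the robot and the scene stay as the last step left them, time stands still between calls to the robot, and variables do not carry over. Pictures are saved under pics/ and viewed, at most 14 in all, crops included, and the job is handed in when it is done.

Besides the shell and the picture viewer there is one more tool, called after "Call:" by a JSON object that holds its "api" and its "payload". move_arm: Moves the arm, as the interface text tells. Scaled input: -1 to 1 covers 500 mm each way for a shift and 45 degrees each way for a turn. Its arguments: {"type":"object","properties":{"series":{"type":"array","items":{"type":"array","items":{"type":"array","items":{"type":"number","minimum":-1,"maximum":1}}}}},"required":["series"]}

```bash
mkdir -p pics; python3 - <<'E'
from cell import manip
import cv2, numpy as np
np.set_printoptions(precision=4,suppress=True)
print(manip.get_state(), manip.grasp_offset)
for n in("top","scene"):
    im=manip.get_image(n); cv2.imwrite(f"pics/{n}0.png",im[:,:,::-1]); print(n,manip.camera_params(n))
print(manip.camera_params("wrist"))
E
```

```text
{'time_s': 0.0, 'joints': array([-1.2327,  0.0919,  1.2319, -0.    ,  1.8198, -0.0567]), 'joint_velocities': array([-0.0004, -0.001 , -0.0006, -0.0014, -0.0007,  0.0005]), 'effort': array([  0.0012, -45.8722, -41.8027,  -0.0001,   0.0115,  -0.    ]), 'tool_pos': array([ 0.2307, -0.5535,  0.1915]), 'eef_rot': array([-0.001 ,  0.9806,  0.1961, -0.0001]), 'contact_force': array([0.3993, 0.4366, 0.4926]), 'torque': array([0.0053, 0.0092, 0.0446]), 'grip_force': 0.0, 'finger_gap': 0.9973182533339359} -0.0187
top {'mtx': array([[489.5275,   0.    , 282.0175],
       [  0.    , 489.5275, 212.426 ],
       [  0.    ,   0.    ,   1.    ]]), 'R': array([[-0.0228, -0.9995,  0.0219],
       [-0.998 ,  0.0215, -0.0589],
       [ 0.0584, -0.0232, -0.998 ]]), 't': array([-0.0461,  0.5815,  1.1675])}
scene {'mtx': array([[429.9019,   0.    , 284.6105],
       [  0.    , 429.9019, 210.409 ],
       [  0.    ,   0.    ,   1.    ]]), 'R': array([[ 0.1217,  0.9926,  0.0028],
       [ 0.8479, -0.1025, -0.5202],
       [-0.516 ,  0.0657, -0.8541]]), 't': array([-0.0148, -0.4312,  1.3824])}
{'mtx': array([[306.867 ,   0.    , 279.266 ],
       [  0.    , 306.867 , 204.3196],
       [  0.    ,   0.    ,   1.    ]]), 'hand_eye': array([[-0.0001, -0.9511, -0.3089,  0.0793],
       [ 1.    , -0.0005,  0.0013,  0.    ],
       [-0.0014, -0.3089,  0.9511, -0.1798],
       [ 0.    ,  0.    ,  0.    ,  1.    ]])}
```

View pics/top0.png

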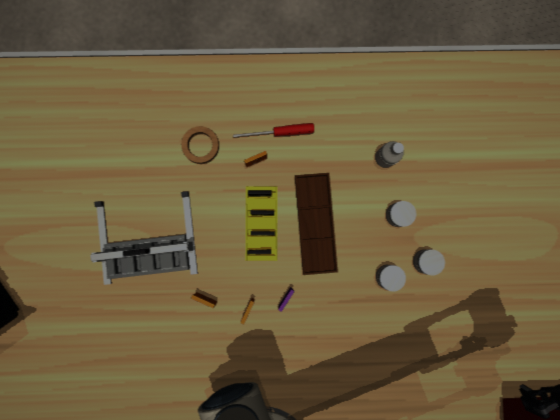

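View pics/scene0.png

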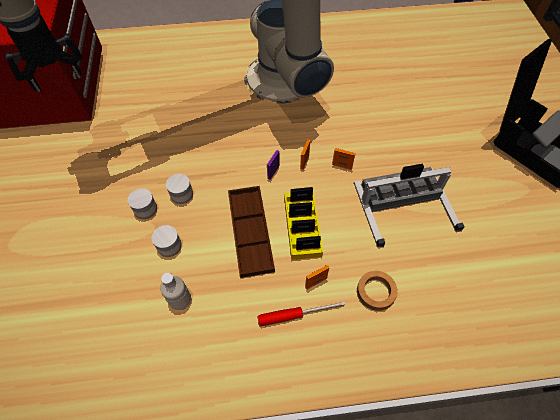

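The top view shows the rack at (150,255), its keeper bar across it with the rails running up (world +x), the tray with 4 shims at (262,223), and the crate at (316,223). It also shows 3 tins at (403,213), (431,262) and (391,278).

```bash
cat > h.py <<'E'
from cell import manip
import cv2, numpy as np
from scipy.spatial.transform import Rotation as Ro
np.set_printoptions(precision=4,suppress=True)
def pose():
    s=manip.get_state(); q=s["eef_rot"]; return np.array(s["tool_pos"]),Ro.from_quat([q[1],q[2],q[3],q[0]]).as_matrix(),s
def snap(n,tag=None):
    p,R,_=pose(); im=manip.get_image(n); c=manip.camera_params(n); K=np.array(c["mtx"])
    if n=="wrist":
        H=np.array(c["hand_eye"]); Rc=R@H[:3,:3]; o=R@H[:3,3]+p
    else: Rc=np.array(c["R"]).T; o=-Rc@np.array(c["t"])
    if tag: cv2.imwrite(f"pics/{tag}.png",im[:,:,::-1])
    return im,(K,Rc,o)
def ray(cam,uv,z):
    K,Rc,o=cam; uv=np.atleast_2d(uv).astype(float)
    d=(Rc@np.linalg.solve(K,np.c_[uv,np.ones(len(uv))].T)).T
    return o+d*((z-o[2])/d[:,2])[:,None]
def proj(cam,X):
    K,Rc,o=cam; x=K@(Rc.T@(np.atleast_2d(X)-o).T); return (x[:2]/x[2]).T
def blobs(mask,amin):
    n,l,st,c=cv2.connectedComponentsWithStats(mask.astype(np.uint8))
    return [(st[i],c[i],l==i) for i in range(1,n) if st[i][4]>=amin]
def rect(cam,m,z):
    "min-area rect of a mask's pixels cast on plane z: centre, sizes, angle of long side (deg)"
    ys,xs=np.nonzero(m); P=ray(cam,np.c_[xs,ys],z)[:,:2].astype(np.float32)
    b=cv2.boxPoints(cv2.minAreaRect(P*1000)); e=[b[1]-b[0],b[2]-b[1]]; L=[np.linalg.norm(v) for v in e]
    v=e[int(L[1]>L[0])]; return b.mean(0),sorted(L),np.degrees(np.arctan2(v[1],v[0]))%180
E
python3 - <<'E'
from h import *
im,cam=snap("top"); hsv=cv2.cvtColor(im,cv2.COLOR_RGB2HSV); H,S,V=[hsv[:,:,i].astype(int) for i in range(3)]
for name,m,z in(("tray",(H>24)&(H<33)&(S>200)&(V>110),.027),("crate",(V<100)&(H<15)&(S>120),.02),("tin",(S<40)&(V>120),.052),("black",(V<45),.07)):
    m=cv2.morphologyEx(m.astype(np.uint8),cv2.MORPH_CLOSE,np.ones((9,9))) if name=="tray" else m
    for st,c,mm in blobs(m,40):
        if 80<c[1]<320: print(name,st,c,*rect(cam,mm,z))
E
```

```text
crate [273 123  40   8  65] [293.9077 124.8923] [792.5591 -89.0225] [np.float32(7.8805985), np.float32(96.97458)] 97.82326
crate [187 130  26  14  65] [198.5692 134.3692] [771.3397 139.3867] [np.float32(24.099375), np.float32(62.145626)] 100.42853
crate [273 131  41   6 119] [292.6723 133.5294] [772.4854 -90.352 ] [np.float32(8.398091), np.float32(98.02778)] 92.3763
crate [245 155  22  12  98] [255.7041 160.6429] [707.6936   1.4114] [np.float32(11.2029295), np.float32(55.52863)] 112.72485
crate [ 295  173   42  101 3340] [315.6949 223.2431] [ 553.288  -139.9509] [np.float32(83.08319), np.float32(239.75412)] 3.5504472
crate [194 292  23  13 101] [205.1089 297.7822] [380.246  129.1442] [np.float32(10.525371), np.float32(55.627773)] 64.33168
tin [394 143  10   9  72] [398.3889 147.2222] [ 728.4303 -339.1693] [np.float32(19.242525), np.float32(21.641813)] 88.9244
tin [183 197   9  41 223] [187.0852 216.7668] [572.3937 164.1897] [np.float32(13.05523), np.float32(93.990685)] 5.2966194
tin [392 201  24  25 475] [403.3116 213.1537] [ 570.8061 -345.2932] [np.float32(54.678616), np.float32(56.
[... 2290 characters left out ...]
 [471.197  237.2244] [np.float32(10.651227), np.float32(35.626976)] 19.077291
black [113 258   8  16  62] [115.629  266.2258] [463.4174 324.6263] [np.float32(12.67294), np.float32(34.329308)] 12.711925
black [376 265  12  18  65] [379.4769 271.8615] [ 434.8039 -280.4703] [np.float32(15.945991), np.float32(43.37377)] 152.67694
black [  0 280  20  49 570] [  6.914  306.9614] [384.0488 563.2442] [np.float32(42.419662), np.float32(107.65448)] 0.61298627
black [279 287  14  20  45] [284.9556 295.9778] [384.2841 -59.0572] [np.float32(6.8686776), np.float32(49.585358)] 141.50931
black [195 293  21  11  72] [205.4861 297.7778] [386.1702 121.6317] [np.float32(7.279608), np.float32(50.07099)] 64.33355
```

Call:
{"api": "move_arm", "payload": {"series": [[[1,0,0,0,-0.187],[1,0,0,0,-0.187],[1,0,0,0,-0.187],[1,0,0,0,-0.187],[1,0,0,0,-0.187],[1,0,0,0,-0.187],[1,0,0,0,-0.187],[1,0,0,0,-0.187],[1,0.068,0.044,0,0],[1,0.068,0.044,0,0],[1,0.068,0.044,0,0],[1,0.068,0.044,0,0],[1,0.068,0.044,0,0],[1,0.068,0.044,0,0],[1,0.068,0.044,0,0],[1,0.068,0.044,0,0],[1,0.068,0.044,0,0],[1,0.068,0.044,0,0],[1,0.068,0.044,0,0],[1,0.068,0.044,0,0]]]}}

```text
time_s: 2.15
tool_pos: [0.4957, -0.1446, 0.1924]
eef_rot: [-0.0, 0.707, 0.707, -0.0]
contact_force: [0.5, -0.2, 1.3]
finger_gap: 1.001
grip_force: 0.0
```

Call:
{"api": "move_arm", "payload": {"series": [[[1,0.068,0.044,0,0],[1,0.068,0.044,0,0],[1,0.068,0.044,0,0],[1,0,0,0,0],[1,0,0,0,0]]]}}

```text
time_s: 2.65
tool_pos: [0.5613, -0.0434, 0.1919]
eef_rot: [-0.0, 0.707, 0.707, -0.001]
contact_force: [0.3, -0.1, -0.1]
finger_gap: 1.002
grip_force: 0.0
```

```bash
python3 - <<'E'
from h import *
im,cam=snap("wrist","w_tray"); print(pose()[0],pose()[2]["eef_rot"],cam[2])
V=im.max(2)
for st,c,mm in blobs(V<50,150):
    print(st,c,*rect(cam,mm,.07))
E
```

```text
[ 0.561  -0.0443  0.1922] [-0.0003  0.7073  0.7069 -0.0005] [0.5614 0.0359 0.3717]
[199 115  20  58 947] [208.6917 142.3685] [493.0934  -1.3587] [np.float32(17.37726), np.float32(54.88661)] 89.59732
[330 119  20  58 920] [339.4793 146.3   ] [619.7557  -5.1009] [np.float32(16.836359), np.float32(55.198624)] 89.294334
[245 123  12  58 591] [250.4975 150.5516] [533.1189  -9.1538] [np.float32(10.751282), np.float32(55.915264)] 88.05969
[291 124  11  58 517] [295.9652 152.1605] [577.5995 -10.0212] [np.float32(9.059671), np.float32(55.85494)] 88.77964
[176 211 190  13 758] [276.3536 216.9024] [551.6095 -77.107 ] [np.float32(5.2786293), np.float32(198.86589)] 3.2760677
[306 219  59  55 375] [341.128  260.3147] [ 635.5146 -124.587 ] [np.float32(44.86603), np.float32(86.01593)] 47.244553
[    0   229   560   191 43849] [278.692  369.0042] [ 561.5433 -227.8925] [np.float32(275.33868), np.float32(749.64923)] 0.07905649
[246 270  55   7 259] [272.4556 272.8185] [ 554.3801 -143.3443] [np.float32(7.6015058), np.float32(60.39957)] 0.060648903
```

View pics/w_tray.png

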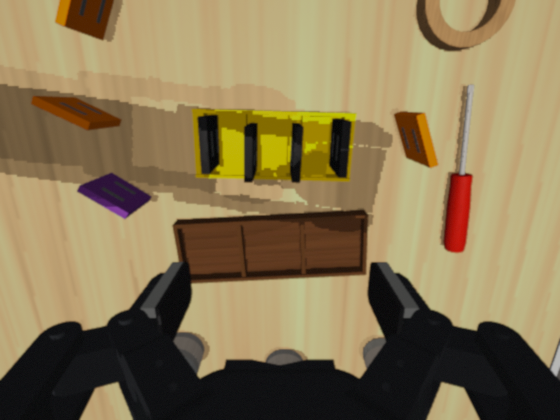

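Wrist view: four black shims in the tray, their top edges at columns ~202, 250, 296 and 346 and rows 115–180. The crate lies below the tray and the look-alikes lie clear of it. Next I look at the rack.

Call:
{"api": "move_arm", "payload": {"series": [[[1,0.072,-0.023,0,0],[1,0.072,-0.023,0,0],[1,0.072,-0.023,0,0],[1,0.072,-0.023,0,0],[1,0.072,-0.023,0,0],[1,0.072,-0.023,0,0],[1,0.072,-0.023,0,0],[1,0,0,0,-0.111],[1,0,0,0,0],[1,0,0,0,0]]]}}

```text
time_s: 3.7
tool_pos: [0.4813, 0.2067, 0.1928]
eef_rot: [0.0, 0.677, 0.736, 0.0]
contact_force: [0.6, 0.3, -0.1]
finger_gap: 1.0
grip_force: 0.0
```

```bash
python3 - <<'E'
from h import *
im,cam=snap("wrist","w_rack"); print(pose()[0],pose()[2]["eef_rot"],cam)
V=im.max(2)
for st,c,mm in blobs(V<50,100):
    print(st,c,*rect(cam,mm,.128))
print()
for st,c,mm in blobs((im.max(2).astype(int)-im.min(2)<25)&(V>90),100): print(st,c,*rect(cam,mm,.088))
E
```

```text
[0.4814 0.2066 0.1928] [0.0002 0.6774 0.7356 0.    ] (array([[306.867 ,   0.    , 279.266 ],
       [  0.    , 306.867 , 204.3196],
       [  0.    ,   0.    ,   1.    ]]), array([[ 0.9966,  0.0778,  0.0269],
       [ 0.0823, -0.9473, -0.3097],
       [ 0.0014,  0.3109, -0.9504]]), array([0.4746, 0.2858, 0.3726]))
[253  47  36   5 100] [270.14  48.81] [465.534  322.7818] [np.float32(2.0232098), np.float32(25.258688)] 6.253303
[ 292   99   21   64 1092] [301.2985 130.761 ] [494.6024 266.9849] [np.float32(15.840594), np.float32(47.836983)] 94.70417
[256 179  33  14 227] [269.674  187.1498] [474.2155 221.7508] [np.float32(11.026236), np.float32(26.444683)] 4.699606
[    0   263   560   157 46582] [280.7533 368.0788] [494.8615  56.2185] [np.float32(190.54286), np.float32(608.05096)] 4.611856

[  231     0   181   158 10618] [293.438   62.5407] [511.0698 309.8964] [np.float32(122.38092), np.float32(146.89905)] 10.480646
[ 286  164  105   74 1802] [326.7292 207.5927] [541.1911 196.4751] [np.float32(74.44541), np.float32(99.60934)] 179.89383
[241 193  49  23 838] [264.4558 205.0489] [468.686  192.1427] [np.float32(21.725536), np.float32(46.905853)] 3.304087
[471 298  11  33 141] [476.1489 313.3191] [710.1669  83.1658] [np.float32(5.3182096), np.float32(42.304756)] 95.97616
```

View pics/w_rack.png

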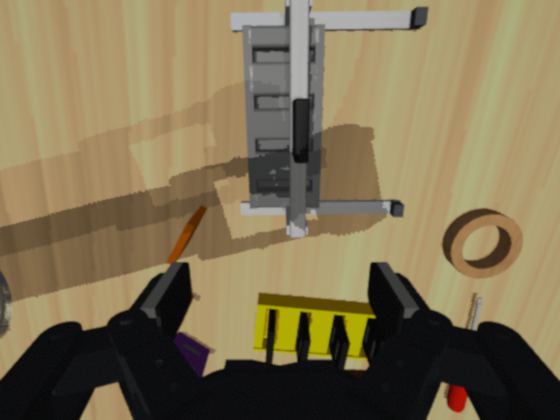

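The rack view has the keeper fin at (301,131), the bar along column ~300, and four slots below it. The fin is at about (0.4965, 0.267) and the rack's yaw is about 4.7°. I'll grip the fin.

Call:
{"api": "move_arm", "payload": {"series": [[[1,0.059,0.02,0,0],[1,0.059,0.02,0,0],[1,0,0,0.07,0],[1,0,0,0.07,0],[1,0,0,0.056,0],[0,0,0,0,0],[0,0,0,0,0],[0,0,0,0,0],[0,0,0,0,0],[0,0,0,0,0],[0,0,0,0,0],[0,0,0,0,0],[0,0,0,0,0]]]}}

```text
time_s: 5.05
tool_pos: [0.4959, 0.2684, 0.0948]
eef_rot: [0.0, 0.676, 0.737, 0.0]
contact_force: [0.2, 0.2, -0.1]
finger_gap: 0.001
grip_force: 0.0
```

```bash
python3 - <<'E'
from h import *
im,cam=snap("wrist"); im2,cam2=snap("scene"); im3,c3=snap("top")
a=cv2.resize(im[:,:,::-1],(400,300)); b=cv2.resize(im2[130:250,320:480,::-1],(400,300)); c=cv2.resize(im3[190:310,70:230,::-1],(400,300))
cv2.imwrite("pics/grip1.png",np.vstack([np.hstack([a,b]),np.hstack([c,c*0])]))
E
```

```text
(no output)
```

View pics/grip1.png

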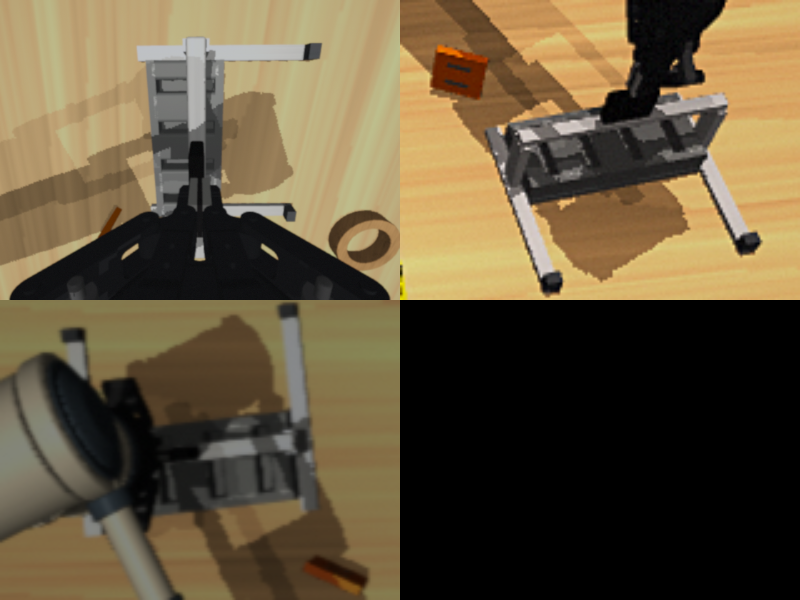

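```bash
python3 - <<'E'
from h import *
im,cam=snap("wrist"); p,R,s=pose(); print(p,s["finger_gap"],s["grip_force"],s["contact_force"],proj(cam,p))
for z in(.088,.128):print(proj(cam,[.4965,.267,z]))
cv2.imwrite("pics/grip2.png",cv2.resize(im[150:330,180:380,::-1],(660,594),interpolation=cv2.INTER_CUBIC))
E
```

```text
[0.4958 0.2684 0.0946] 5.4945894317402445e-05 0.0 [0.12   0.0303 0.3707] [[279.1446 234.9356]]
[[279.9412 232.929 ]]
[[280.1624 262.7617]]
```

View pics/grip2.png

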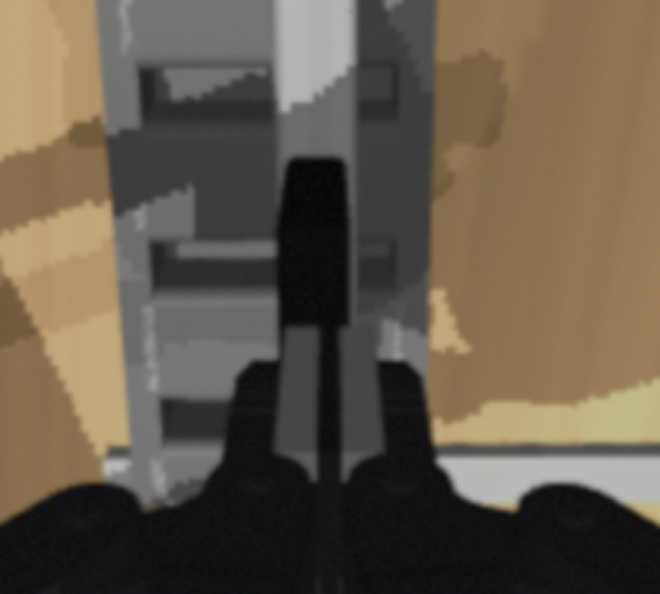

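```bash
python3 - <<'E'
from h import *
im,cam=snap("scene"); p,R,s=pose()
im=im.copy(); S=4; x0,y0=350,110
b=cv2.resize(im[y0:y0+140,x0:x0+180,::-1],None,fx=S,fy=S,interpolation=cv2.INTER_CUBIC)
for X,c in((p,(0,0,255)),(p+[0,0,.04],(0,255,0)),([.4965,.267,.128],(255,0,0)),([.4965,.267,.088],(255,255,0))):
    u=proj(cam,X)[0]; print(u); cv2.circle(b,tuple(int(v) for v in (u-[x0,y0])*S),4,c,1)
cv2.imwrite("pics/grip3.png",b)
E
```

```text
[410.8064 175.0606]
[415.0422 165.1958]
[413.841  167.1269]
[409.6643 176.8817]
```

View pics/grip3.png

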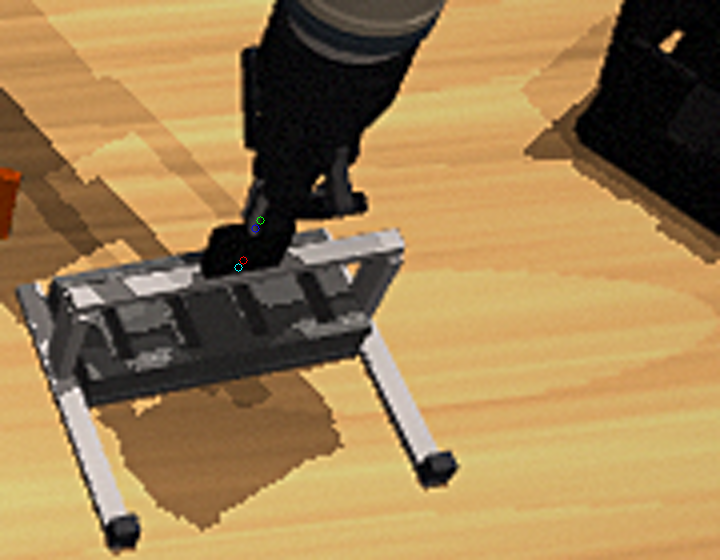

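Call:
{"api": "move_arm", "payload": {"series": [[[0,0,0,-0.07,0],[0,0,0,-0.07,0],[0,0,0,-0.06,0],[0,0,0,0,0]]]}}

```text
time_s: 5.7
tool_pos: [0.4976, 0.2692, 0.2007]
eef_rot: [0.002, 0.676, 0.737, 0.004]
contact_force: [1.5, -0.3, 0.5]
finger_gap: -0.001
grip_force: 0.0
```

```bash
python3 - <<'E'
from h import *
im,cam=snap("wrist"); p,R,s=pose(); print(p,proj(cam,p),s["finger_gap"])
for st,c,mm in blobs(im.max(2)<50,100):
    print(st,c,*rect(cam,mm,.128))
cv2.imwrite("pics/grip4.png",cv2.resize(im[80:330,180:380,::-1],(480,600),interpolation=cv2.INTER_CUBIC))
E
```

```text
[0.497  0.2689 0.1978] [[278.0766 233.5144]] -0.0005797439600545838
[239 167  42  61 900] [271.0478 196.6933] [481.2022 270.5814] [np.float32(35.325928), np.float32(53.82462)] 94.9722
[240 229  26   8 117] [251.6496 233.5128] [477.2075 238.0129] [np.float32(6.7557487), np.float32(22.18608)] 4.687366
[   14   250   531   170 44956] [279.4892 366.6799] [515.7394 119.1441] [np.float32(208.7484), np.float32(593.0615)] 4.203325
```

View pics/grip4.png

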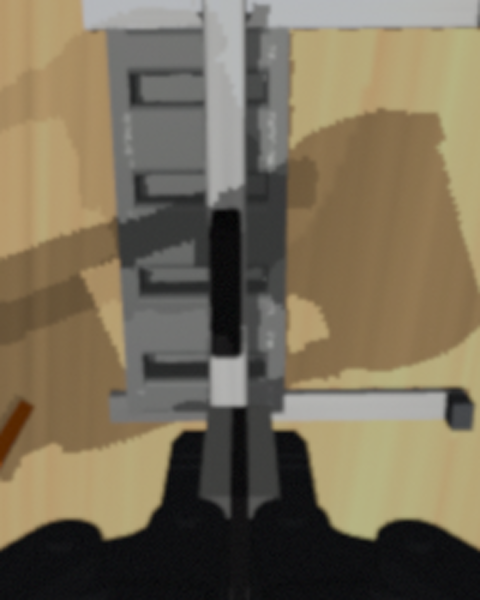

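The closed pads look about 40 mm short of the reported TCP in both the wrist and scene views, and that matches the missed grip. I'll check by touch, lowering the closed fingers onto the fin top (z = 0.128).

Call:
{"api": "move_arm", "payload": {"series": [[[0,0,0,0.06,0],[0,0,0,0.06,0],[0,0,0,0.01,0],[0,0,0,0,0],[0,0,0,0.004,0],[0,0,0,0.004,0],[0,0,0,0.004,0],[0,0,0,0,0]]]}}

```text
time_s: 6.55
tool_pos: [0.4961, 0.2685, 0.1241]
eef_rot: [0.0, 0.676, 0.737, 0.0]
contact_force: [0.0, 0.6, -0.3]
finger_gap: 0.003
grip_force: 0.0
```

Call:
{"api": "move_arm", "payload": {"series": [[[0,0,0,0.02,0],[0,0,0,0.02,0],[0,0,0,0.014,0],[0,0,0,0.006,0],[0,0,0,0.004,0],[0,0,0,0,0]]]}}

```text
time_s: 7.15
tool_pos: [0.4958, 0.2683, 0.0914]
eef_rot: [-0.0, 0.676, 0.737, -0.0]
contact_force: [-0.5, 0.1, 0.6]
finger_gap: 0.003
grip_force: 0.0
```

Call:
{"api": "move_arm", "payload": {"series": [[[0,0,0,0.004,0],[0,0,0,0,0]]]}}

```text
time_s: 7.35
tool_pos: [0.496, 0.2684, 0.0898]
eef_rot: [0.0, 0.676, 0.737, 0.0]
contact_force: [-0.4, 0.5, 0.8]
finger_gap: -0.003
grip_force: 0.0
```

Call:
{"api": "move_arm", "payload": {"series": [[[0,0,0,0.004,0],[0,0,0,0,0]]]}}

```text
time_s: 7.55
tool_pos: [0.4967, 0.2685, 0.0894]
eef_rot: [0.001, 0.676, 0.737, 0.001]
contact_force: [-1.0, -1.3, 5.5]
finger_gap: -0.003
grip_force: 2.5
```

Call:
{"api": "move_arm", "payload": {"series": [[[0,0,0,0.004,0],[0,0,0,0,0]]]}}

```text
time_s: 7.75
tool_pos: [0.4976, 0.2687, 0.0894]
eef_rot: [0.001, 0.676, 0.737, 0.003]
contact_force: [-1.1, -0.7, 11.6]
finger_gap: -0.001
grip_force: 5.5
```

Contact came at a reported z of 0.0895, so the fingertips really sit 38.5 mm behind the reported TCP. All my heights need that correction. I'll open, re-grip the fin and draw it back.

Call:
{"api": "move_arm", "payload": {"series": [[[0,0,0,-0.06,0],[1,0,0,0,0],[1,0,0,0,0],[1,0,0,0,0],[1,0,0,0,0],[1,0,0,0,0],[1,0,0,0.06,0],[1,0,0,0.06,0],[0,0,0,0,0],[0,0,0,0,0],[0,0,0,0,0],[0,0,0,0,0],[0,0,0,0,0],[0,0,0,0,0],[0,0,0,0,0],[0,0,0,0,0]]]}}

```text
time_s: 9.35
tool_pos: [0.4966, 0.2688, 0.0574]
eef_rot: [0.0, 0.676, 0.737, 0.001]
contact_force: [-0.1, 0.3, 5.6]
finger_gap: 0.128
grip_force: 60.0
```

Call:
{"api": "move_arm", "payload": {"series": [[[0,0,0.03,0,0],[0,0,0.03,0,0],[0,0,0.03,0,0],[0,0,0.03,0,0],[0,0,0.02,0,0],[0,0,0,0,0]]]}}

```text
time_s: 9.95
tool_pos: [0.5657, 0.2752, 0.0574]
eef_rot: [-0.001, 0.676, 0.737, 0.0]
contact_force: [-4.7, -0.3, 7.4]
finger_gap: 0.132
grip_force: 61.3
```

Call:
{"api": "move_arm", "payload": {"series": [[[0,0,0.01,0,0],[0,0,0.008,0,0],[0,0,0,0,0],[0,0,0,0,0]]]}}

```text
time_s: 10.35
tool_pos: [0.5651, 0.275, 0.0574]
eef_rot: [-0.006, 0.675, 0.738, -0.008]
contact_force: [-44.7, -8.0, 22.4]
finger_gap: 0.131
grip_force: 66.9
```

The end stop came after about 69 mm, so the keeper started about 16 mm out. I'll back off the load, release, rise and measure the rack.

Call:
{"api": "move_arm", "payload": {"series": [[[0,0,-0.018,0,0],[0,0,0,0,0],[0.6,0,0,0,0],[0.6,0,0,0,0],[0.6,0,0,0,0],[0.6,0,0,0,0],[0.6,0,0,-0.06,0],[0.6,0,0,-0.08,0],[0.6,0,-0.06,-0.08,0],[0.6,0,-0.06,-0.04,0],[0.6,0,-0.04,0,0],[0.6,0,0,0,0],[0.6,0,0,0,0]]]}}

```text
time_s: 11.65
tool_pos: [0.4862, 0.2675, 0.1854]
eef_rot: [0.0, 0.676, 0.737, 0.0]
contact_force: [-0.1, 1.0, -0.1]
finger_gap: 0.599
grip_force: 0.0
```

```bash
python3 - <<'E'
from h import *
im,cam=snap("wrist","w_rack2"); p,R,s=pose(); print(p,s["eef_rot"],s["contact_force"],cam[2])
for a in([.4808,.268,.032],[.4808+.0857,.275,.128]): print(proj(cam,a))
v=im[120:360]
cv2.imwrite("pics/rack2.png",cv2.resize(im[0:260,150:440,::-1],(669,600),interpolation=cv2.INTER_CUBIC))
E
```

```text
[0.4863 0.2674 0.1848] [-0.0001  0.6761  0.7368 -0.0005] [ 0.2259 -0.4429  0.2865] [0.4792 0.3465 0.3652]
[[274.2628 178.1963]]
[[378.1043 205.7201]]
```

View pics/rack2.png

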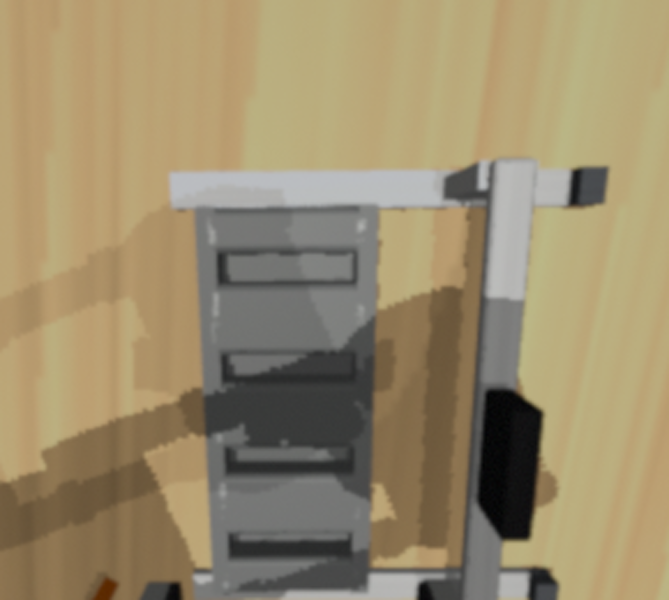

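Keeper drawn back. All four slots are visible, their lips in the crop at rows ~267, 366, 459 and 545 and columns 217–358.

```bash
python3 - <<'E'
from h import *
im,cam=snap("wrist")
s=669/290
C=[[(217,250),(358,248),(358,284),(218,284)],[(221,350),(356,350),(356,382),(222,383)],[(225,446),(354,444),(354,472),(226,473)],[(229,533),(353,531),(352,557),(230,558)]]
for c in C:
    P=ray(cam,np.array(c)/s+[150,0],.032)[:,:2]*1000
    print(P.mean(0),np.linalg.norm(P[1]-P[0]),np.linalg.norm(P[2]-P[1]),np.degrees(np.arctan2(*(P[1]-P[0])[::-1])),np.degrees(np.arctan2(*(P[2]-P[3])[::-1])))
# rack outer edges
for c in[[(197,208),(378,206),(368,590),(214,590)]]:
    P=ray(cam,np.array(c)/s+[150,0],.032)[:,:2]*1000; print(P,P.mean(0))
g=im.max(2); print(ray(cam,np.array([[487,388],[541,408],[529,537],[478,507]])/s+[150,0],.128))
E
```

```text
[475.8909 334.547 ] 63.217738872802116 15.626243258565625 5.6931983943873155 4.917356749209328
[480.032  289.5351] 63.19440282172458 15.141415330387511 4.916334480035177 5.347940510484747
[484.2358 244.1171] 63.018482511833184 14.39229655718383 5.838058413028262 5.3854944170829455
[488.6484 198.2883] 63.08412946315138 14.483268170783042 5.913463807006817 5.427331196477562
[[434.0346 355.8734]
 [513.4091 363.5331]
 [530.9138 176.0895]
 [450.6567 169.192 ]] [482.2535 266.172 ]
[[0.5474 0.3044 0.128 ]
 [0.5669 0.2991 0.128 ]
 [0.5718 0.2515 0.128 ]
 [0.5514 0.2615 0.128 ]]
```

```bash
cat >> h.py <<'E'
def go(x,y,z,th,frm=None):
    "prints turn units, then tool-axis shift units from the present (or given) pose"
    p,R,s=pose(); t0=np.degrees(np.arctan2(R[1,0],R[0,0]))
    if frm is not None: p,t0=np.array(frm[:3]),frm[3]
    a=np.radians(th); d=np.array([x,y,z])-p; dt=(th-t0+180)%360-180
    print("from",p,round(t0,2),"turn",round(-dt/45,3),"shift",np.round(np.array([np.cos(a)*d[0]+np.sin(a)*d[1],np.sin(a)*d[0]-np.cos(a)*d[1],-d[2]])/.5,4))
T=[(.489,-.0014),(.5323,-.0092),(.5776,-.010),(.6237,-.0051)]
c=np.radians(5.35); S=[(.4818-y*np.sin(c),.2668+y*np.cos(c)) for y in(-.069,-.023,.023,.069)]
E
python3 - <<'E'
from h import *
go(*T[0],.06,89); print(np.array(S))
go(*S[0],.1,185.35,(*T[0],.1,89))
E
```

```text
from [0.4864 0.2673 0.1845] 94.91 turn 0.131 shift [-0.5372  0.0146  0.249 ]
[[0.4882 0.1981]
 [0.4839 0.2439]
 [0.4797 0.2897]
 [0.4754 0.3355]]
from [ 0.489  -0.0014  0.1   ] 89 turn -2.141 shift [-0.0357  0.3974 -0.    ]
```

Call:
{"api": "move_arm", "payload": {"series": [[[0.4,0,0,0,0.131],[0.4,-0.077,0.002,0.03,0],[0.4,-0.077,0.002,0.03,0],[0.4,-0.077,0.002,0.03,0],[0.4,-0.077,0.002,0.03,0],[0.4,-0.077,0.002,0.03,0],[0.4,-0.077,0.002,0.03,0],[0.4,-0.075,0.002,0.04,0],[0.4,0,0,0.029,0],[0.4,0,0,0,0],[0.4,0,0,0,0]]]}}

```text
time_s: 12.85
tool_pos: [0.4885, -0.0004, 0.0608]
eef_rot: [-0.001, 0.713, 0.701, -0.0]
contact_force: [-0.3, -0.3, -0.2]
finger_gap: 0.399
grip_force: 0.0
```

```bash
python3 - <<'E'
from h import *
im,cam=snap("wrist","w_A")
go(*T[0],-.001,89)
for st,c,mm in blobs(im.max(2)<50,100):
    if c[1]<300: print(st,c,*rect(cam,mm,.07))
cv2.imwrite("pics/A.png",cv2.resize(im[130:400,150:450,::-1],(660,594),interpolation=cv2.INTER_CUBIC))
E
```

```text
from [ 0.4889 -0.0001  0.0617] 89.1 turn 0.002 shift [-0.0025  0.0002  0.1254]
[ 77   0  14  41 188] [83.5957 19.5426] [394.8026 119.5766] [np.float32(2.0879462), np.float32(19.305304)] 64.69328
[105  10  12  39 109] [110.4312  28.5046] [407.1252 115.3346] [np.float32(1.2297655), np.float32(18.143568)] 64.633934
[ 270  182   14  100 1200] [276.3317 231.2433] [486.8773   4.1897] [np.float32(7.6040688), np.float32(64.85518)] 89.94203
[ 445  184   71  100 4531] [479.7811 230.9159] [608.4698   0.8736] [np.float32(37.563374), np.float32(64.94049)] 88.7677
[ 384  187   53  105 3663] [409.3443 237.5231] [567.3383  -2.322 ] [np.float32(28.41688), np.float32(69.01508)] 88.50655
```

View pics/A.png

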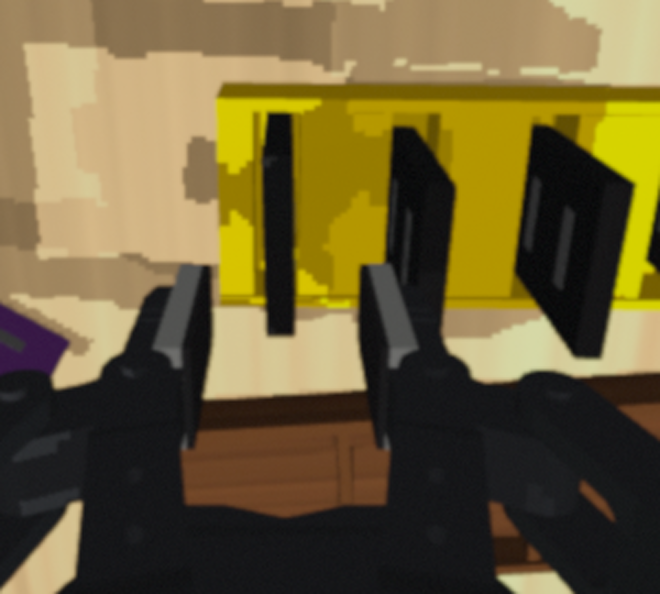

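The picture shows the pads straddling the first shim, which runs along column ~277 with its top face at rows 203–282. Neighbour clearance is fine, so I go down and grip.

Call:
{"api": "move_arm", "payload": {"series": [[[0.4,0,-0.003,0.045,0],[0.4,0,0,0.045,0],[0.4,0,0,0.035,0],[0.4,0,0,0,0],[0,0,0,0,0],[0,0,0,0,0],[0,0,0,0,0],[0,0,0,0,0],[0,0,0,0,0],[0,0,0,0,0]]]}}

```text
time_s: 13.9
tool_pos: [0.4882, -0.0007, 0.0005]
eef_rot: [0.001, 0.713, 0.701, 0.001]
contact_force: [-0.5, 1.8, 6.7]
finger_gap: 0.095
grip_force: 62.1
```

Call:
{"api": "move_arm", "payload": {"series": [[[0,0,0,-0.06,0],[0,0,0,-0.07,0],[0,0,0,-0.07,0],[0,0,0,0,-0.178],[0,0,0,0,-0.178],[0,0,0,0,-0.178],[0,0,0,0,-0.178],[0,0,0,0,-0.178],[0,0,0,0,-0.178],[0,0,0,0,-0.178],[0,0,0,0,-0.178],[0,0,0,0,-0.178],[0,0,0,0,-0.178],[0,0,0,0,-0.178],[0,0,0,0,-0.178]]]}}

```text
time_s: 15.4
tool_pos: [0.4869, -0.0012, 0.0987]
eef_rot: [-0.0, -0.048, 0.999, -0.0]
contact_force: [1.1, 0.2, -0.4]
finger_gap: 0.092
grip_force: 61.2
```

Call:
{"api": "move_arm", "payload": {"series": [[[0,-0.006,0.066,0,0],[0,-0.006,0.066,0,0],[0,-0.006,0.066,0,0],[0,-0.006,0.066,0,0],[0,-0.006,0.066,0,0],[0,-0.006,0.066,0,0],[0,0,0,0,0],[0,0,0,0,0]]]}}

```text
time_s: 16.2
tool_pos: [0.4869, 0.198, 0.0985]
eef_rot: [-0.0, -0.046, 0.999, -0.0]
contact_force: [-1.2, -0.1, -0.7]
finger_gap: 0.095
grip_force: 61.2
```

```bash
python3 - <<'E'
from h import *
im,cam=snap("wrist","w_ins")
go(*S[0],.001,185.35); print(pose()[2]["contact_force"],pose()[2]["joints"])
cv2.imwrite("pics/ins.png",cv2.resize(im[60:330,100:460,::-1],(792,594),interpolation=cv2.INTER_CUBIC))
E
```

```text
from [0.487  0.1973 0.0986] -174.83 turn -0.004 shift [-0.0026  0.0013  0.1951]
[ 0.1093 -0.6931 -0.2645] [ 0.3207 -0.1078  1.5948 -0.0007  1.6551 -1.3405]
```

View pics/ins.png

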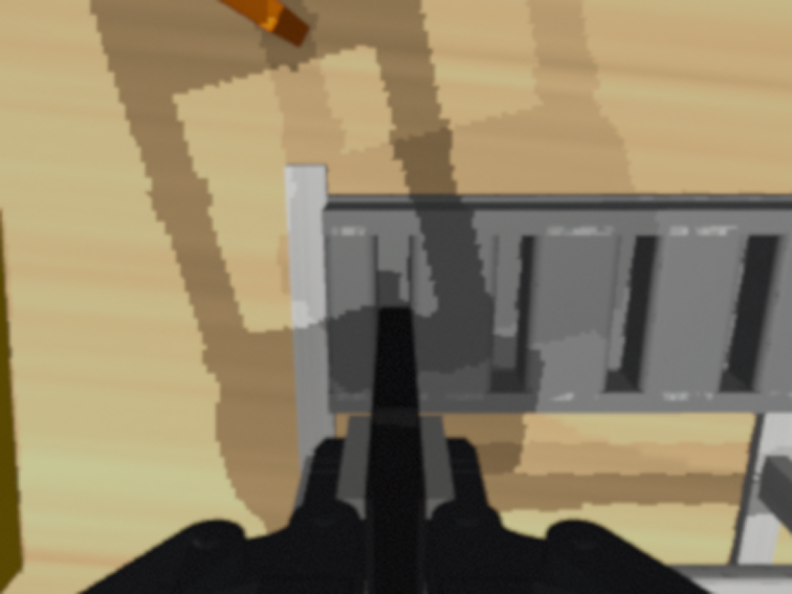

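The shim is centred over slot 0, with shim and slot both at column ~394 in the crop. I'll lower it.

Call:
{"api": "move_arm", "payload": {"series": [[[0,-0.002,0.001,0.05,0],[0,0,0,0.05,0],[0,0,0,0.03,0],[0,0,0,0.03,0],[0,0,0,0.02,0],[0,0,0,0,0]]]}}

```text
time_s: 16.85
tool_pos: [0.4873, 0.1978, 0.0072]
eef_rot: [-0.001, -0.045, 0.999, -0.0]
contact_force: [-0.2, -0.8, -0.7]
finger_gap: 0.095
grip_force: 61.2
```

Call:
{"api": "move_arm", "payload": {"series": [[[0,0,0,0.006,0],[0,0,0,0.004,0],[0,0,0,0,0]]]}}

```text
time_s: 17.15
tool_pos: [0.4883, 0.1985, 0.0042]
eef_rot: [0.0, -0.045, 0.999, 0.0]
contact_force: [0.6, -0.1, 0.3]
finger_gap: 0.093
grip_force: 61.2
```

Call:
{"api": "move_arm", "payload": {"series": [[[0,0,0,0.004,0],[0,0,0,0.002,0],[0,0,0,0,0]]]}}

```text
time_s: 17.45
tool_pos: [0.4887, 0.1986, 0.0026]
eef_rot: [0.001, -0.045, 0.999, 0.0]
contact_force: [-2.2, -0.9, 6.3]
finger_gap: 0.095
grip_force: 62.4
```

Call:
{"api": "move_arm", "payload": {"series": [[[0,0,0,0.003,0],[0,0,0,0,0]]]}}

```text
time_s: 17.65
tool_pos: [0.4888, 0.1987, 0.0025]
eef_rot: [0.001, -0.045, 0.999, 0.0]
contact_force: [-5.9, -2.5, 13.8]
finger_gap: 0.095
grip_force: 63.5
```

Call:
{"api": "move_arm", "payload": {"series": [[[0.35,0,0,0,0],[0.35,0,0,0,0],[0.35,0,0,0,0],[0.35,0,0,-0.06,0],[0.35,0,0,-0.07,0],[0.35,0,0,-0.07,0],[0.35,0,0,0,0.178],[0.35,0,0,0,0.178],[0.35,0,0,0,0.178],[0.35,0,0,0,0.178],[0.35,0,0,0,0.178],[0.35,0,0,0,0.178],[0.35,0,0,0,0.178],[0.35,0,0,0,0.178],[0.35,0,0,0,0.178],[0.35,0,0,0,0.178],[0.35,0,0,0,0.178],[0.35,0,0,0,0.178]]]}}

```text
time_s: 19.45
tool_pos: [0.4879, 0.1983, 0.0987]
eef_rot: [-0.0, 0.715, 0.699, -0.0]
contact_force: [0.1, 0.7, 0.4]
finger_gap: 0.348
grip_force: 0.0
```

```bash
python3 - <<'E'
from h import *
go(*T[1],.0,89)
for i in(1,2,3): 
  go(*S[i],.1,185.35,(*T[i],.1,89))
  if i<3: go(*T[i+1],.0,89,(*S[i],.1,185.35))
E
```

```text
from [0.4879 0.1983 0.0987] 88.71 turn -0.006 shift [-0.4134  0.0961  0.1973]
from [ 0.5323 -0.0092  0.1   ] 89 turn -2.141 shift [ 0.0491  0.513  -0.    ]
from [0.4839 0.2439 0.1   ] 185.35 turn 2.141 shift [-0.5045  0.1961  0.2   ]
from [ 0.5776 -0.01    0.1   ] 89 turn -2.141 shift [ 0.1391  0.6151 -0.    ]
from [0.4797 0.2897 0.1   ] 185.35 turn 2.141 shift [-0.5845  0.2983  0.2   ]
from [ 0.6237 -0.0051  0.1   ] 89 turn -2.141 shift [ 0.2319  0.7059 -0.    ]
```

Call:
{"api": "move_arm", "payload": {"series": [[[0.4,-0.069,0.016,0,-0.006],[0.4,-0.069,0.016,0,0],[0.4,-0.069,0.016,0,0],[0.4,-0.069,0.016,0,0],[0.4,-0.069,0.016,0,0],[0.4,-0.069,0.016,0,0],[0.4,0,0,0.05,0],[0.4,0,0,0.05,0],[0.4,0,0,0.05,0],[0.4,0,0,0.047,0],[0.4,0,0,0,0],[0,0,0,0,0],[0,0,0,0,0],[0,0,0,0,0],[0,0,0,0,0],[0,0,0,0,0]]]}}

```text
time_s: 21.05
tool_pos: [0.5342, -0.0092, 0.0022]
eef_rot: [0.001, 0.711, 0.703, 0.001]
contact_force: [-1.4, 0.2, 4.9]
finger_gap: 0.092
grip_force: 61.4
```

Call:
{"api": "move_arm", "payload": {"series": [[[0,0,0,-0.06,0],[0,0,0,-0.07,0],[0,0,0,-0.07,0],[0,0,0,0,-0.178],[0,0,0,0,-0.178],[0,0,0,0,-0.178],[0,0,0,0,-0.178],[0,0,0,0,-0.178],[0,0,0,0,-0.178],[0,0,0,0,-0.178],[0,0,0,0,-0.178],[0,0,0,0,-0.178],[0,0,0,0,-0.178],[0,0,0,0,-0.178],[0,0,0,0,-0.178]]]}}

```text
time_s: 22.55
tool_pos: [0.5334, -0.0092, 0.1006]
eef_rot: [0.0, -0.05, 0.999, -0.0]
contact_force: [-0.3, 1.0, -0.5]
finger_gap: 0.094
grip_force: 60.8
```

Call:
{"api": "move_arm", "payload": {"series": [[[0,0.007,0.073,0,0],[0,0.007,0.073,0,0],[0,0.007,0.073,0,0],[0,0.007,0.073,0,0],[0,0.007,0.073,0,0],[0,0.007,0.073,0,0],[0,0.007,0.075,0,0],[0,0,0,0,0],[0,0,0,0,0]]]}}

```text
time_s: 23.45
tool_pos: [0.4845, 0.2443, 0.1005]
eef_rot: [-0.0, -0.048, 0.999, -0.0]
contact_force: [-0.1, -0.3, -1.9]
finger_gap: 0.094
grip_force: 60.7
```

```bash
python3 - <<'E'
from h import *
go(*S[1],.0025,185.35); print(pose()[2]["contact_force"],pose()[2]["grip_force"])
E
```

```text
from [0.4845 0.2443 0.1005] -174.46 turn 0.004 shift [ 0.0011 -0.0008  0.196 ]
[-0.0794 -0.2667 -1.8716] 60.73284029960632
```

Call:
{"api": "move_arm", "payload": {"series": [[[0,0.001,-0.001,0.05,0.004],[0,0,0,0.05,0],[0,0,0,0.03,0],[0,0,0,0.03,0],[0,0,0,0.02,0],[0,0,0,0.008,0],[0,0,0,0.004,0],[0,0,0,0,0]]]}}

```text
time_s: 24.25
tool_pos: [0.4846, 0.2434, 0.0052]
eef_rot: [0.0, -0.046, 0.999, 0.0]
contact_force: [-0.3, 0.1, 0.0]
finger_gap: 0.094
grip_force: 60.7
```

Call:
{"api": "move_arm", "payload": {"series": [[[0,0,0,0.004,0],[0,0,0,0.002,0],[0,0,0,0,0]]]}}

```text
time_s: 24.55
tool_pos: [0.4851, 0.2437, 0.0042]
eef_rot: [0.001, -0.046, 0.999, 0.0]
contact_force: [-4.0, -1.6, 7.5]
finger_gap: 0.096
grip_force: 62.1
```

Call:
{"api": "move_arm", "payload": {"series": [[[0.35,0,0,0.002,0],[0.35,0,0,0,0],[0.35,0,0,0,0],[0.35,0,0,-0.06,0],[0.35,0,0,-0.07,0],[0.35,0,0,-0.07,0],[0.35,0,0,0,0.178],[0.35,0,0,0,0.178],[0.35,0,0,0,0.178],[0.35,0,0,0,0.178],[0.35,0,0,0,0.178],[0.35,0,0,0,0.178],[0.35,0,0,0,0.178],[0.35,0,0,0,0.178],[0.35,0,0,0,0.178],[0.35,0,0,0,0.178],[0.35,0,0,0,0.178],[0.35,0,0,0,0.178]]]}}

```text
time_s: 26.35
tool_pos: [0.4842, 0.2432, 0.1004]
eef_rot: [-0.0, 0.714, 0.7, -0.0]
contact_force: [-0.2, -0.1, -0.1]
finger_gap: 0.351
grip_force: 0.0
```

Call:
{"api": "move_arm", "payload": {"series": [[[0.4,-0.072,0.028,0,0],[0.4,-0.072,0.028,0,0],[0.4,-0.072,0.028,0,0],[0.4,-0.072,0.028,0,0],[0.4,-0.072,0.028,0,0],[0.4,-0.072,0.028,0,0],[0.4,-0.073,0.028,0,0],[0.4,0,0,0,0],[0.4,0,0,0,0]]]}}

```text
time_s: 27.25
tool_pos: [0.5783, -0.0114, 0.1002]
eef_rot: [-0.001, 0.713, 0.701, -0.0]
contact_force: [0.1, 1.2, -0.4]
finger_gap: 0.401
grip_force: 0.0
```

```bash
python3 - <<'E'
from h import *
go(*T[2],.0,89)
im,cam=snap("wrist")
for st,c,mm in blobs(im.max(2)<50,300):
    if c[1]<300: print(st,c,*rect(cam,mm,.07))
E
```

```text
from [ 0.5783 -0.0114  0.1002] 89.02 turn 0.0 shift [ 0.0027 -0.0015  0.2003]
[ 325  161   26   84 1667] [337.3173 200.225 ] [620.0245  -1.3363] [np.float32(16.688528), np.float32(62.779633)] 89.19739
[274 166  13  85 844] [279.8791 208.1363] [578.9678  -4.9116] [np.float32(7.6282682), np.float32(64.352165)] 86.99772
```

Call:
{"api": "move_arm", "payload": {"series": [[[0.4,0.003,0,0.05,0],[0.4,0,0,0.05,0],[0.4,0,0,0.05,0],[0.4,0,0,0.05,0],[0.4,0,0,0,0],[0,0,0,0,0],[0,0,0,0,0],[0,0,0,0,0],[0,0,0,0,0],[0,0,0,0,0]]]}}

```text
time_s: 28.3
tool_pos: [0.5796, -0.0089, 0.0027]
eef_rot: [0.001, 0.712, 0.702, 0.001]
contact_force: [-0.1, 1.9, 6.2]
finger_gap: 0.09
grip_force: 61.7
```

Call:
{"api": "move_arm", "payload": {"series": [[[0,0,0,-0.06,0],[0,0,0,-0.07,0],[0,0,0,-0.07,0],[0,0,0,0,-0.178],[0,0,0,0,-0.178],[0,0,0,0,-0.178],[0,0,0,0,-0.178],[0,0,0,0,-0.178],[0,0,0,0,-0.178],[0,0,0,0,-0.178],[0,0,0,0,-0.178],[0,0,0,0,-0.178],[0,0,0,0,-0.178],[0,0,0,0,-0.178],[0,0,0,0,-0.178]]]}}

```text
time_s: 29.8
tool_pos: [0.5783, -0.0094, 0.1006]
eef_rot: [-0.0, -0.049, 0.999, -0.0]
contact_force: [-0.4, -0.6, -1.2]
finger_gap: 0.092
grip_force: 60.8
```

Call:
{"api": "move_arm", "payload": {"series": [[[0,0.017,0.077,0,0],[0,0.017,0.077,0,0],[0,0.017,0.077,0,0],[0,0.017,0.077,0,0],[0,0.017,0.077,0,0],[0,0.017,0.077,0,0],[0,0.017,0.077,0,0],[0,0.017,0.077,0,0],[0,0,0,0,0],[0,0,0,0,0]]]}}

```text
time_s: 30.8
tool_pos: [0.4822, 0.2917, 0.1005]
eef_rot: [-0.0, -0.047, 0.999, -0.0]
contact_force: [1.0, 0.1, -0.8]
finger_gap: 0.093
grip_force: 60.8
```

```bash
python3 - <<'E'
from h import *
go(*S[2],.0025,185.35); print(pose()[2]["contact_force"],pose()[2]["grip_force"])
E
```

```text
from [0.4822 0.2917 0.1005] -174.65 turn 0.0 shift [ 0.0055 -0.0034  0.1961]
[ 1.0435  0.1036 -0.7779] 60.769890546798706
```

Call:
{"api": "move_arm", "payload": {"series": [[[0,0.004,-0.003,0.05,0],[0,0,0,0.05,0],[0,0,0,0.03,0],[0,0,0,0.03,0],[0,0,0,0.02,0],[0,0,0,0.008,0],[0,0,0,0.004,0],[0,0,0,0,0]]]}}

```text
time_s: 31.6
tool_pos: [0.4799, 0.2891, 0.0045]
eef_rot: [-0.001, -0.046, 0.999, -0.0]
contact_force: [-4.4, -1.8, -0.6]
finger_gap: 0.092
grip_force: 61.2
```

Call:
{"api": "move_arm", "payload": {"series": [[[0,0,0,0.004,0],[0,0,0,0.002,0],[0,0,0,0,0]]]}}

```text
time_s: 31.9
tool_pos: [0.48, 0.2892, 0.0045]
eef_rot: [-0.001, -0.046, 0.999, -0.0]
contact_force: [-12.2, -4.5, 13.6]
finger_gap: 0.09
grip_force: 63.4
```

Call:
{"api": "move_arm", "payload": {"series": [[[0.35,0,0,0,0],[0.35,0,0,0,0],[0.35,0,0,0,0],[0.35,0,0,-0.06,0],[0.35,0,0,-0.07,0],[0.35,0,0,-0.07,0],[0.35,0,0,0,0.178],[0.35,0,0,0,0.178],[0.35,0,0,0,0.178],[0.35,0,0,0,0.178],[0.35,0,0,0,0.178],[0.35,0,0,0,0.178],[0.35,0,0,0,0.178],[0.35,0,0,0,0.178],[0.35,0,0,0,0.178],[0.35,0,0,0,0.178],[0.35,0,0,0,0.178],[0.35,0,0,0,0.178]]]}}

```text
time_s: 33.7
tool_pos: [0.481, 0.2896, 0.1015]
eef_rot: [0.0, 0.715, 0.7, 0.0]
contact_force: [-0.4, -0.4, -0.1]
finger_gap: 0.347
grip_force: 0.0
```

Call:
{"api": "move_arm", "payload": {"series": [[[0.4,-0.073,0.037,0,0],[0.4,-0.073,0.037,0,0],[0.4,-0.073,0.037,0,0],[0.4,-0.073,0.037,0,0],[0.4,-0.073,0.037,0,0],[0.4,-0.073,0.037,0,0],[0.4,-0.073,0.037,0,0],[0.4,-0.073,0.037,0,0],[0.4,0,0,0,0],[0.4,0,0,0,0]]]}}

```text
time_s: 34.7
tool_pos: [0.6244, -0.0055, 0.1011]
eef_rot: [-0.0, 0.713, 0.701, -0.0]
contact_force: [-0.4, 0.6, -0.1]
finger_gap: 0.395
grip_force: 0.0
```

```bash
python3 - <<'E'
from h import *
go(*T[3],.0,89)
im,cam=snap("wrist")
for st,c,mm in blobs(im.max(2)<50,300):
    if c[1]<300: print(st,c,*rect(cam,mm,.07))
E
```

```text
from [ 0.6244 -0.0055  0.1011] 89.01 turn 0.0 shift [ 0.0008 -0.0014  0.2021]
[275 169  11  83 810] [280.3296 209.8864] [625.0372  -0.8292] [np.float32(7.5070925), np.float32(63.27201)] 89.33829
```

Call:
{"api": "move_arm", "payload": {"series": [[[0.4,0.001,0,0.05,0],[0.4,0,0,0.05,0],[0.4,0,0,0.05,0],[0.4,0,0,0.052,0],[0.4,0,0,0,0],[0,0,0,0,0],[0,0,0,0,0],[0,0,0,0,0],[0,0,0,0,0],[0,0,0,0,0]]]}}

```text
time_s: 35.75
tool_pos: [0.6255, -0.0039, 0.0029]
eef_rot: [0.001, 0.712, 0.702, 0.001]
contact_force: [0.0, 2.3, 6.1]
finger_gap: 0.095
grip_force: 61.2
```

Call:
{"api": "move_arm", "payload": {"series": [[[0,0,0,-0.06,0],[0,0,0,-0.07,0],[0,0,0,-0.07,0],[0,0,0,0,-0.178],[0,0,0,0,-0.178],[0,0,0,0,-0.178],[0,0,0,0,-0.178],[0,0,0,0,-0.178],[0,0,0,0,-0.178],[0,0,0,0,-0.178],[0,0,0,0,-0.178],[0,0,0,0,-0.178],[0,0,0,0,-0.178],[0,0,0,0,-0.178],[0,0,0,0,-0.178]]]}}

```text
time_s: 37.25
tool_pos: [0.6242, -0.0043, 0.1007]
eef_rot: [-0.0, -0.049, 0.999, -0.0]
contact_force: [0.8, -0.2, -0.3]
finger_gap: 0.091
grip_force: 60.4
```

Call:
{"api": "move_arm", "payload": {"series": [[[0,0.023,0.07,0,0],[0,0.023,0.07,0,0],[0,0.023,0.07,0,0],[0,0.023,0.07,0,0],[0,0.023,0.07,0,0],[0,0.023,0.07,0,0],[0,0.023,0.07,0,0],[0,0.023,0.07,0,0],[0,0.023,0.07,0,0],[0,0.023,0.07,0,0],[0,0,0,0,0],[0,0,0,0,0]]]}}

```text
time_s: 38.45
tool_pos: [0.4774, 0.3343, 0.1007]
eef_rot: [0.0, -0.047, 0.999, -0.0]
contact_force: [0.7, -0.6, -0.8]
finger_gap: 0.094
grip_force: 60.4
```

```bash
python3 - <<'E'
from h import *
go(*S[3],.0025,185.35); print(pose()[2]["contact_force"],pose()[2]["grip_force"])
E
```

```text
from [0.4774 0.3343 0.1007] -174.66 turn -0.0 shift [0.0038 0.0028 0.1963]
[ 0.6665 -0.6042 -0.778 ] 60.38280487060547
```

Call:
{"api": "move_arm", "payload": {"series": [[[0,0.003,0.003,0.05,0],[0,0,0,0.05,0],[0,0,0,0.03,0],[0,0,0,0.03,0],[0,0,0,0.02,0],[0,0,0,0.008,0],[0,0,0,0.004,0],[0,0,0,0,0]]]}}

```text
time_s: 39.25
tool_pos: [0.4758, 0.3349, 0.0051]
eef_rot: [-0.0, -0.046, 0.999, -0.0]
contact_force: [-4.0, -3.5, 1.3]
finger_gap: 0.094
grip_force: 60.4
```

Call:
{"api": "move_arm", "payload": {"series": [[[0,0,0,0.003,0],[0,0,0,0.001,0],[0,0,0,0,0]]]}}

```text
time_s: 39.55
tool_pos: [0.4758, 0.335, 0.005]
eef_rot: [-0.0, -0.046, 0.999, -0.0]
contact_force: [-9.2, -4.7, 8.1]
finger_gap: 0.091
grip_force: 61.9
```

Call:
{"api": "move_arm", "payload": {"series": [[[0.35,0,0,0,0],[0.35,0,0,0,0],[0.35,0,0,0,0],[0.35,0,0,-0.06,0],[0.35,0,0,-0.08,0],[0.35,0,0,-0.08,0],[0.35,0,0,-0.08,0],[0.8,0,0,0,0.167],[0.8,0,0,0,0.167],[0.8,0,0,0,0.167],[0.8,0,0,0,0.167],[0.8,0,0,0,0.167],[0.8,0,0,0,0.167],[0.8,0,0,0,0.167],[0.8,0,0,0,0.167],[0.8,0,0,0,0.167],[0.8,0,0,0,0.167],[0.8,0,0,0,0.167],[0.8,0,0,0,0.167],[0.8,0,0,0,0]]]}}

```text
time_s: 41.55
tool_pos: [0.4764, 0.3353, 0.1527]
eef_rot: [0.0, 0.676, 0.737, 0.0]
contact_force: [-0.1, 0.3, 0.2]
finger_gap: 0.801
grip_force: 0.0
```

Call:
{"api": "move_arm", "payload": {"series": [[[0.8,-0.08,0,0,0],[0.8,-0.08,0,0,0],[0.8,0,0,0,0],[0.8,0,0,0,0]]]}}

```text
time_s: 41.95
tool_pos: [0.4835, 0.255, 0.1529]
eef_rot: [0.0, 0.675, 0.738, 0.0]
contact_force: [-0.0, 0.2, 0.5]
finger_gap: 0.799
grip_force: 0.0
```

```bash
python3 - <<'E'
from h import *
im,cam=snap("wrist"); go(.5655,.275,.055,95.35)
print(im.shape)
for i in range(4): print([proj(cam,[*S[i],z])[0] for z in(.072,.032)])
cv2.imwrite("pics/rack3.png",cv2.resize(im[0:300,130:470,::-1],(680,600),interpolation=cv2.INTER_CUBIC))
E
```

```text
from [0.4833 0.2557 0.1528] 95.16 turn -0.004 shift [0.023  0.1672 0.1957]
(420, 560, 3)
[array([278.6357, 255.889 ]), array([278.6443, 238.323 ])]
[array([278.4032, 209.9279]), array([278.4403, 197.1302])]
[array([278.1453, 158.9579]), array([278.2168, 152.0177])]
[array([277.8577, 102.1133]), array([277.9711, 102.3984])]
```

View pics/rack3.png

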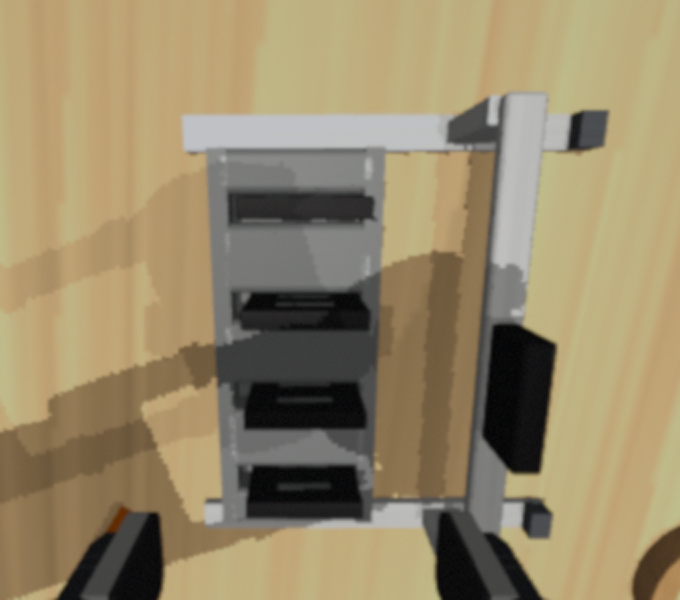

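All four shims stand in their slots (crop rows 207, 310, 405, 492) and the keeper is still back, fin at (518,398). I'll grip the fin and push it home.

Call:
{"api": "move_arm", "payload": {"series": [[[0.8,0.006,0.042,0,-0.004],[0.8,0.006,0.042,0,0],[0.8,0.006,0.042,0,0],[0.8,0.005,0.041,0,0],[0.8,0,0,0.05,0],[0.8,0,0,0.05,0],[0.8,0,0,0.05,0],[0.8,0,0,0.044,0],[0.8,0,0,0,0],[0,0,0,0,0],[0,0,0,0,0],[0,0,0,0,0],[0,0,0,0,0],[0,0,0,0,0],[0,0,0,0,0],[0,0,0,0,0]]]}}

```text
time_s: 43.6
tool_pos: [0.5659, 0.275, 0.0574]
eef_rot: [0.0, 0.674, 0.739, 0.001]
contact_force: [-1.2, -0.2, 5.9]
finger_gap: 0.132
grip_force: 60.1
```

Call:
{"api": "move_arm", "payload": {"series": [[[0,0,-0.03,0,0],[0,0,-0.03,0,0],[0,0,-0.03,0,0],[0,0,-0.03,0,0],[0,0,-0.03,0,0],[0,0,-0.014,0,0],[0,0,0,0,0]]]}}

```text
time_s: 44.3
tool_pos: [0.4835, 0.2674, 0.0574]
eef_rot: [0.0, 0.674, 0.739, 0.001]
contact_force: [-1.0, -0.8, 7.3]
finger_gap: 0.135
grip_force: 60.3
```

Call:
{"api": "move_arm", "payload": {"series": [[[0,0,-0.006,0,0],[0,0,-0.006,0,0],[0,0,0,0,0]]]}}

```text
time_s: 44.6
tool_pos: [0.4815, 0.2672, 0.0574]
eef_rot: [0.003, 0.674, 0.739, 0.004]
contact_force: [13.5, 3.4, 0.4]
finger_gap: 0.13
grip_force: 59.8
```

Call:
{"api": "move_arm", "payload": {"series": [[[0,0,-0.004,0,0],[0,0,0,0,0]]]}}

```text
time_s: 44.8
tool_pos: [0.4816, 0.2672, 0.0574]
eef_rot: [0.004, 0.674, 0.738, 0.006]
contact_force: [22.1, 5.0, -3.2]
finger_gap: 0.133
grip_force: 59.4
```

The keeper is home against its stop, 84 mm of travel from fully back. I'll release it, lift away and check the tins.

Call:
{"api": "move_arm", "payload": {"series": [[[0,0,0.007,0,0],[0.5,0,0,0,0],[0.5,0,0,0,0],[0.5,0,0,0,0],[1,0,0,-0.06,0],[1,0,0,-0.08,0],[1,0,0,-0.08,0],[1,0,0,-0.06,0.17],[1,0,0,0,0.17],[1,0,0,0,0.17],[1,0,0,0,0.17],[1,0,0,0,0.17],[1,0,0,0,0.17],[1,0,0,0,0.17],[1,0,0,0,0.17],[1,0,0,0,0.17],[1,0,0,0,0.17],[1,0,0,0,0.17],[1,0,0,0,0.17]]]}}

```text
time_s: 46.7
tool_pos: [0.4788, 0.2666, 0.1952]
eef_rot: [0.0, 1.0, 0.027, -0.0]
contact_force: [-0.5, 0.8, -0.0]
finger_gap: 1.001
grip_force: 0.0
```

```bash
cat >> h.py <<'E'
def tins(n="top",z=.052,lo=120):
    im,cam=snap(n); mx=im.max(2).astype(int); out=[]
    for st,c,mm in blobs((mx-im.min(2)<35)&(mx>lo),300):
        cn=max(cv2.findContours(mm.astype(np.uint8),cv2.RETR_EXTERNAL,cv2.CHAIN_APPROX_NONE)[0],key=len)
        cen,L,_=rect(cam,mm,z); print(n,st,cen,L)
E
python3 - <<'E'
from h import *
tins()
im,cam=snap("top"); hsv=cv2.cvtColor(im,cv2.COLOR_RGB2HSV).astype(int)
m=(hsv[:,:,2]<100)&(hsv[:,:,0]<15)&(hsv[:,:,1]>120)
for st,c,mm in blobs(m,1500): print(st,*rect(cam,mm,.02))
go(.56,-.14,.15,3.55)
E
```

```text
top [ 102   47  344    7 1138] [968.5873 -50.046 ] [np.float32(9.060548), np.float32(822.31537)]
top [392 201  24  26 494] [ 569.6776 -345.259 ] [np.float32(54.691868), np.float32(59.293144)]
top [ 46 237  26  39 398] [486.574  464.1824] [np.float32(24.608076), np.float32(96.33858)]
top [   0  245   58   59 1971] [447.2495 546.0416] [np.float32(85.32884), np.float32(141.9295)]
top [420 250  25  26 500] [ 453.3815 -408.916 ] [np.float32(57.132168), np.float32(57.84511)]
top [379 255  26  26 507] [ 442.2678 -312.1655] [np.float32(57.73704), np.float32(58.410213)]
top [ 90 293  29  40 348] [355.9341 356.7592] [np.float32(18.247482), np.float32(101.467964)]
top [ 72 381  47  36 760] [155.1532 368.6755] [np.float32(45.962368), np.float32(116.76797)]
[ 295  173   42  101 3340] [ 553.3881 -139.7584] [np.float32(82.86368), np.float32(239.95631)] 3.5079765
from [0.4788 0.2666 0.1953] 3.39 turn -0.004 shift [0.1117 0.8218 0.0906]
```

The tins are at (0.570,-0.345), (0.453,-0.409) and (0.442,-0.312). The third has been knocked since the first look. I'll take that one first.

Call:
{"api": "move_arm", "payload": {"series": [[[1,-0.011,0.089,0,0],[1,-0.011,0.089,0,0],[1,-0.011,0.089,0,0],[1,-0.011,0.089,0,0],[1,-0.011,0.089,0,0],[1,-0.011,0.089,0,0],[1,-0.011,0.089,0,0],[1,-0.011,0.089,0,0],[1,-0.011,0.089,0,0],[1,-0.011,0.089,0,0],[1,-0.011,0.089,0,0],[1,-0.011,0.088,0,0],[1,-0.01,0.085,0,0],[1,0,0,0.07,0],[1,0,0,0.07,0],[1,0,0,0.06,0],[1,0,0,0,0],[1,0,0,0,0]]]}}

```text
time_s: 48.6
tool_pos: [0.4427, -0.3123, 0.0959]
eef_rot: [-0.0, 1.0, 0.031, -0.0]
contact_force: [0.1, 0.0, -0.0]
finger_gap: 1.004
grip_force: 0.0
```

```bash
python3 - <<'E'
from h import *
tins("wrist",.052,150); tins("top")
go(.4423,-.3122,-.0245,3.5)
im,cam=snap("wrist","w_tin"); print(proj(cam,[.4423,-.3122,.052]))
cv2.imwrite("pics/tin.png",im[:,:,::-1])
E
```

```text
wrist [ 293    0   95   84 6322] [ 562.6616 -344.4498] [np.float32(48.74114), np.float32(60.782684)]
wrist [ 364  169   79   75 4337] [ 452.0099 -408.6525] [np.float32(57.27524), np.float32(60.434917)]
wrist [239 206  41  37 871] [ 431.4551 -293.6279] [np.float32(23.738436), np.float32(34.48328)]
top [  20   46  512    9 1594] [968.3279 -58.9197] [np.float32(9.587892), np.float32(1225.3652)]
top [392 201  24  26 478] [ 571.3552 -347.0813] [np.float32(55.85226), np.float32(56.592503)]
top [429 247  28  34 314] [ 447.3474 -435.6522] [np.float32(21.527374), np.float32(90.14589)]
top [ 439  257   64   58 1869] [ 393.5128 -499.9933] [np.float32(82.63324), np.float32(132.65839)]
top [386 292  29  34 300] [ 347.8635 -329.6804] [np.float32(17.748522), np.float32(90.9693)]
top [377 362  46  42 784] [ 169.5891 -309.4019] [np.float32(43.592342), np.float32(127.88297)]
top [355 388  46  32 894] [ 115.0402 -270.9919] [np.float32(82.586235), np.float32(83.84511)]
from [ 0.4438 -0.3131  0.0983] 3.53 turn 0.001 shift [-0.003  -0.0021  0.2455]
[[277.3993 213.5194]]
```

View pics/tin.png

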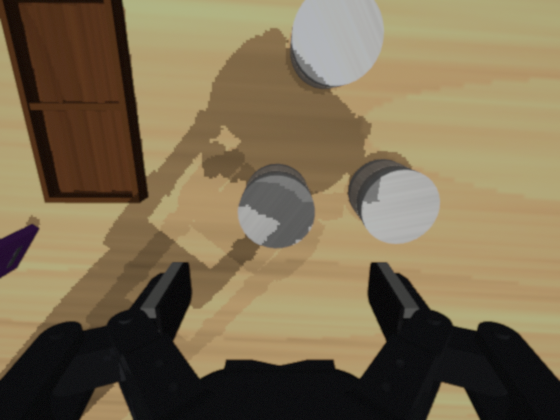

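The tin sits at (277,210), within 4 px of its projection, and its neighbour's face stays clear of the finger path. I'll descend and grip.

Call:
{"api": "move_arm", "payload": {"series": [[[1,-0.002,-0.001,0.05,0],[1,0,0,0.05,0],[1,0,0,0.05,0],[1,0,0,0.05,0],[1,0,0,0.044,0],[1,0,0,0,0],[0,0,0,0,0],[0,0,0,0,0],[0,0,0,0,0],[0,0,0,0,0],[0,0,0,0,0]]]}}

```text
time_s: 49.85
tool_pos: [0.4435, -0.3133, -0.0232]
eef_rot: [0.002, 1.0, 0.03, 0.002]
contact_force: [-0.6, 0.1, 6.2]
finger_gap: 0.687
grip_force: 65.4
```

```bash
cat >> h.py <<'E'
a=np.radians(3.5); C=[(.5533+x*np.cos(a),-.1398+x*np.sin(a)) for x in(-.079,0,.079)]
E
python3 - <<'E'
from h import *
print(C); go(*C[0],.06,3.5)
E
```

```text
[(np.float64(0.4744473509246725), np.float64(-0.1446228346232537)), (np.float64(0.5533), np.float64(-0.1398)), (np.float64(0.6321526490753275), np.float64(-0.1349771653767463))]
from [ 0.4435 -0.3133 -0.0232] 3.46 turn -0.001 shift [ 0.0823 -0.333  -0.1665]
```

Call:
{"api": "move_arm", "payload": {"series": [[[0,0,0,-0.05,0],[0,0,0,-0.06,0],[0,0,0,-0.056,0],[0,0.021,-0.083,0,0],[0,0.021,-0.083,0,0],[0,0.02,-0.083,0,0],[0,0.02,-0.084,0,0],[0,0,0,0,0],[0,0,0,0.05,0],[0,0,0,0.05,0],[0,0,0,0.03,0],[0,0,0,0.016,0],[0,0,0,0,0]]]}}

```text
time_s: 51.15
tool_pos: [0.4726, -0.1438, -0.0165]
eef_rot: [-0.0, 1.0, 0.03, -0.0]
contact_force: [0.0, 0.3, -1.0]
finger_gap: 0.687
grip_force: 65.3
```

Call:
{"api": "move_arm", "payload": {"series": [[[0,0,0,0.006,0],[0,0,0,0.004,0],[0,0,0,0,0]]]}}

```text
time_s: 51.45
tool_pos: [0.4738, -0.1441, -0.0183]
eef_rot: [0.001, 1.0, 0.03, 0.001]
contact_force: [-5.5, 1.9, 9.0]
finger_gap: 0.692
grip_force: 66.5
```

Call:
{"api": "move_arm", "payload": {"series": [[[1,0,0,0,0],[1,0,0,0,0],[1,0,0,0,0],[1,0,0,0,0],[1,0,0,-0.06,0],[1,0,0,-0.08,0],[1,0,0,-0.08,0],[1,0,0,0,0]]]}}

```text
time_s: 52.25
tool_pos: [0.476, -0.1446, 0.0957]
eef_rot: [0.002, 1.0, 0.03, 0.005]
contact_force: [-0.7, 0.6, 0.3]
finger_gap: 0.996
grip_force: 0.0
```

```bash
python3 - <<'E'
from h import *
tins("top"); go(.4534,-.409,-.0245,3.5); go(.570,-.3455,-.0245,3.5)
go(*C[1],.06,3.5,(.4534,-.409,-.0232,3.5))
E
```

```text
top [217  48 111   5 316] [969.2167 -43.4222] [np.float32(7.758667), np.float32(263.66843)]
top [392 201  25  26 495] [ 570.2085 -345.8633] [np.float32(56.592552), np.float32(59.210518)]
top [ 321  245   61   47 1738] [ 443.2521 -217.3478] [np.float32(75.32859), np.float32(130.01375)]
top [420 250  25  26 501] [ 453.3815 -408.916 ] [np.float32(57.132168), np.float32(57.84511)]
top [287 371  50  30 711] [ 171.9028 -110.0844] [np.float32(43.17596), np.float32(119.68795)]
top [287 398  30  22 423] [120.8834 -93.3434] [np.float32(49.411617), np.float32(59.611965)]
from [ 0.4748 -0.1442  0.0924] 3.45 turn -0.001 shift [-0.075   0.526   0.2338]
from [ 0.4748 -0.1442  0.0924] 3.45 turn -0.001 shift [0.1655 0.4135 0.2338]
from [ 0.4534 -0.409  -0.0232] 3.5 turn -0.0 shift [ 0.2323 -0.5252 -0.1664]
```

Call:
{"api": "move_arm", "payload": {"series": [[[1,-0.0125,0.088,0,0],[1,-0.0125,0.088,0,0],[1,-0.0125,0.088,0,0],[1,-0.0125,0.088,0,0],[1,-0.0125,0.088,0,0],[1,-0.0125,0.086,0,0],[1,0,0,0,0],[1,0,0,0.06,0],[1,0,0,0.06,0],[1,0,0,0.06,0],[1,0,0,0.054,0],[1,0,0,0,0],[0,0,0,0,0],[0,0,0,0,0],[0,0,0,0,0],[0,0,0,0,0],[0,0,0,0,0]]]}}

```text
time_s: 54.0
tool_pos: [0.4522, -0.4091, -0.0262]
eef_rot: [0.001, 1.0, 0.03, 0.001]
contact_force: [0.3, 0.5, 5.9]
finger_gap: 0.692
grip_force: 65.4
```

```bash
python3 - <<'E'
from h import *
go(*C[1],.06,3.5)
E
```

```text
from [ 0.4522 -0.4091 -0.0262] 3.45 turn -0.001 shift [ 0.2347 -0.5252 -0.1723]
```

Call:
{"api": "move_arm", "payload": {"series": [[[0,0,0,-0.05,0],[0,0,0,-0.06,0],[0,0,0,-0.062,0],[0,0.0335,-0.075,0,0],[0,0.0335,-0.075,0,0],[0,0.0335,-0.075,0,0],[0,0.0335,-0.075,0,0],[0,0.0335,-0.075,0,0],[0,0.0335,-0.075,0,0],[0,0.0335,-0.075,0,0],[0,0,0,0,0],[0,0,0,0.05,0],[0,0,0,0.05,0],[0,0,0,0.03,0],[0,0,0,0.02,0],[0,0,0,0,0]]]}}

```text
time_s: 55.6
tool_pos: [0.5512, -0.1392, -0.0191]
eef_rot: [-0.0, 1.0, 0.03, -0.002]
contact_force: [-0.5, -0.1, -2.8]
finger_gap: 0.685
grip_force: 65.7
```

Call:
{"api": "move_arm", "payload": {"series": [[[0,0,0,0.008,0],[0,0,0,0.004,0],[0,0,0,0,0]]]}}

```text
time_s: 55.9
tool_pos: [0.5534, -0.1397, -0.0212]
eef_rot: [0.001, 1.0, 0.03, 0.001]
contact_force: [-2.3, 0.5, 3.5]
finger_gap: 0.687
grip_force: 66.2
```

Call:
{"api": "move_arm", "payload": {"series": [[[1,0,0,0,0],[1,0,0,0,0],[1,0,0,0,0],[1,0,0,0,0],[1,0,0,-0.06,0],[1,0,0,-0.08,0],[1,0,0,-0.08,0],[1,0,0,0,0],[1,0,0,0,0]]]}}

```text
time_s: 56.8
tool_pos: [0.5533, -0.1394, 0.0882]
eef_rot: [0.001, 1.0, 0.03, 0.001]
contact_force: [0.0, 0.1, -0.6]
finger_gap: 0.999
grip_force: 0.0
```

```bash
python3 - <<'E'
from h import *
tins("top"); go(.570,-.3457,-.0245,3.5)
E
```

```text
top [ 316  190   59   44 1649] [ 575.5573 -208.3107] [np.float32(74.147545), np.float32(127.50822)]
top [392 201  25  26 490] [ 570.2085 -345.8633] [np.float32(56.592552), np.float32(59.210518)]
top [288 315  52  29 740] [ 300.7894 -119.1445] [np.float32(43.236298), np.float32(123.57031)]
top [ 276  341   46   79 2042] [184.8444 -86.2879] [np.float32(72.81962), np.float32(182.76707)]
from [ 0.5524 -0.1391  0.0864] 3.45 turn -0.001 shift [0.01   0.4146 0.2217]
```

Call:
{"api": "move_arm", "payload": {"series": [[[1,0.002,0.083,0,0],[1,0.002,0.083,0,0],[1,0.002,0.083,0,0],[1,0.002,0.083,0,0],[1,0.002,0.083,0,0],[1,0,0,0,0],[1,0,0,0.06,0],[1,0,0,0.06,0],[1,0,0,0.06,0],[1,0,0,0.042,0],[1,0,0,0,0],[0,0,0,0,0],[0,0,0,0,0],[0,0,0,0,0],[0,0,0,0,0],[0,0,0,0,0]]]}}

```text
time_s: 58.45
tool_pos: [0.5709, -0.3464, -0.0223]
eef_rot: [0.001, 1.0, 0.03, 0.001]
contact_force: [0.3, 1.0, 5.8]
finger_gap: 0.686
grip_force: 65.5
```

```bash
python3 - <<'E'
from h import *
go(*C[2],.06,3.5)
E
```

```text
from [ 0.5709 -0.3464 -0.0223] 3.45 turn -0.001 shift [ 0.148  -0.4147 -0.1646]
```

Call:
{"api": "move_arm", "payload": {"series": [[[0,0,0,-0.05,0],[0,0,0,-0.06,0],[0,0,0,-0.055,0],[0,0.025,-0.069,0,0],[0,0.025,-0.069,0,0],[0,0.025,-0.069,0,0],[0,0.025,-0.069,0,0],[0,0.024,-0.069,0,0],[0,0.024,-0.07,0,0],[0,0,0,0,0],[0,0,0,0.05,0],[0,0,0,0.05,0],[0,0,0,0.03,0],[0,0,0,0.016,0],[0,0,0,0,0]]]}}

```text
time_s: 59.95
tool_pos: [0.6308, -0.1348, -0.0153]
eef_rot: [-0.0, 1.0, 0.03, -0.001]
contact_force: [0.3, -0.6, -2.6]
finger_gap: 0.689
grip_force: 65.7
```

Call:
{"api": "move_arm", "payload": {"series": [[[0,0,0,0.008,0],[0,0,0,0.004,0],[0,0,0,0,0]]]}}

```text
time_s: 60.25
tool_pos: [0.6324, -0.1351, -0.0173]
eef_rot: [0.001, 1.0, 0.03, 0.002]
contact_force: [-4.4, -0.3, 7.7]
finger_gap: 0.687
grip_force: 66.7
```

Seated, at the expected height. I'll release, rise, move the arm aside and check everything.

Call:
{"api": "move_arm", "payload": {"series": [[[1,0,0,0,0],[1,0,0,0,0],[1,0,0,0,0],[1,0,0,0,0],[1,0,0,-0.06,0],[1,0,0,-0.08,0],[1,0,0,-0.08,0],[1,0,0,-0.08,0],[1,-0.05,0.07,-0.04,0],[1,-0.05,0.07,0,0],[1,-0.05,0.07,0,0],[1,-0.05,0.07,0,0],[1,-0.05,0.07,0,0],[1,-0.04,0.07,0,0],[1,-0.04,0.07,0,0],[1,-0.04,0.07,0,0],[1,0,0,0,0],[1,0,0,0,0]]]}}

```text
time_s: 62.05
tool_pos: [0.4629, -0.4256, 0.1487]
eef_rot: [-0.0, 1.0, 0.029, -0.0]
contact_force: [0.3, 0.5, -0.0]
finger_gap: 1.002
grip_force: 0.0
```

```bash
python3 - <<'E'
from h import *
print(pose()[0])
tins("top",.057)
im,cam=snap("top"); im2,c2=snap("scene"); print(np.array(C))
k=np.array([.4813,.267]); print("fin home should be at",proj(cam,[*k,.128]),proj(c2,[*k,.128]))
a=cv2.resize(im[160:310,80:430,::-1],(780,334),interpolation=cv2.INTER_CUBIC); b=cv2.resize(im2[150:290,220:480,::-1],(480,258),interpolation=cv2.INTER_CUBIC)
cv2.imwrite("pics/final.png",np.vstack([a,np.pad(b,((0,0),(0,300),(0,0)))]))
E
```

```text
[ 0.4629 -0.4256  0.1487]
top [ 105   47  333    7 1056] [966.6978 -43.7929] [np.float32(8.748779), np.float32(792.29944)]
top [303 177  24  25 467] [ 631.5844 -135.697 ] [np.float32(54.168888), np.float32(56.721622)]
top [305 209  24  25 471] [ 556.2202 -138.3793] [np.float32(53.98218), np.float32(56.283108)]
top [308 244  24  25 478] [ 474.4219 -143.1814] [np.float32(53.76926), np.float32(55.813805)]
top [542 246  18  34 323] [ 447.0686 -687.6036] [np.float32(40.50447), np.float32(77.4436)]
top [455 342  41  42 745] [ 212.4807 -488.7545] [np.float32(44.45967), np.float32(116.61193)]
top [ 405  365   69   55 1912] [ 132.1187 -414.6691] [np.float32(86.108826), np.float32(162.7675)]
[[ 0.4744 -0.1446]
 [ 0.5533 -0.1398]
 [ 0.6322 -0.135 ]]
fin home should be at [[133.9503 258.2337]] [[412.1056 162.1365]]
```

View pics/final.png

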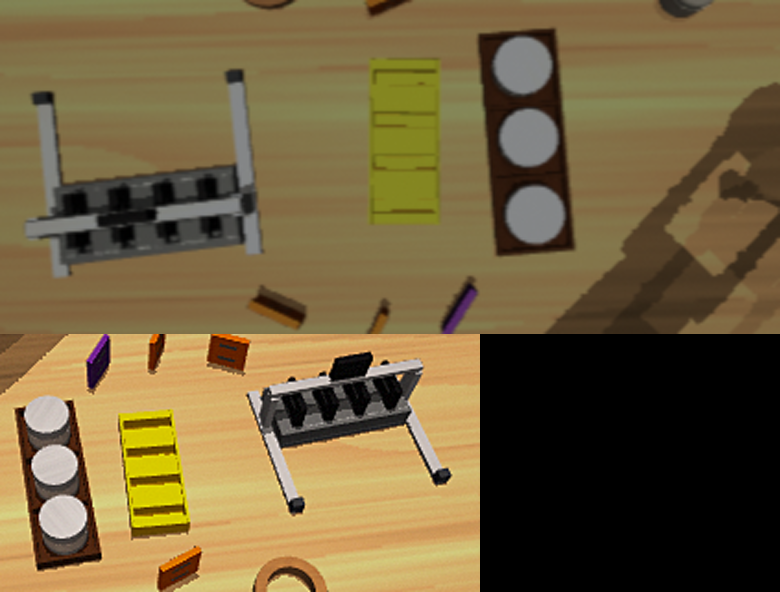

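The final views show all four shims standing under the keeper, which is home. The three tins are level in the three cells, the tray is empty and the bystanders are untouched.

```bash
python3 -c "
from cell import manip
print(manip.close_job())"
```

```text
the job is handed in; nothing more can be done
None
```

I've handed the job in at about 62 s: all four shims stand on the slot floors with the keeper slid fully home over them, all three tins are upright in the crate, one to a cell, and I left the bystanders and look-alikes alone.

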